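# Open the filter compartment of an air-intake unit

## Robot

A 6-joint arm with a two-finger parallel gripper is mounted at the origin on the work surface. World frame = base frame: x ahead of the robot, y to its left, z up, the work surface at z = 0. Lengths are in m, angles in rad, forces in N, time in s.
With the tool pointing down it reaches from about 0.375 to 0.9 m from the base axis. Payload 3.1 kg.
Tool frame: the origin (TCP) lies at the centre of the arm's flange, where the gripper is bolted on; the fingertips stand 173 mm ahead of it and the grasp point (between the pads) lies 155 mm ahead of it; z points along the fingers, y is the line along which they close (so a half turn about z gives the same grasp; the last joint's range is limited). The gripper opens to 85 mm and grips with 20 to 120 N. Pads are 22 mm wide; open, the fingers measure 114 mm over their backs; the gripper's body (76 mm by 85 mm) begins 54 mm behind the grasp point. The pads swing forward as they close: fully open they stand 13 mm farther back than shut.
Start: joints at [-1.522, 0.527, 1.433, -0, 1.181, -0.178], TCP at [0.141, -0.609, 0.405] pointing down, gripper open.
Joint ranges: [-3.08, 3.08], [-0.75, 2.2], [0.22, 2.44], [-1.43, 4.57], [0, 2.65], [-2.85, 2.85]. Speed limits (rad/s): [2.79, 2.79, 3.14, 3.14, 3.14, 3.14].

## Interface

Orientations are given as a unit quaternion [x, y, z, w].
In Python, from station import * gives the robot as it stands.
- The arm moves only by the shell command python3 -m jog 'ROWS' [OPENING] [FORCE]. ROWS is a JSON object of lists of equal length, an entry for each row: "linear": the shift along the world's x, y, z in mm, a list of three; "turn": the turn about the world's z in units of 5 degrees (1.0 is 5 degrees). A call has 1 to 12 rows; each row shifts and turns the commanded pose from where the row before left it; what a row does not reach is not made up. A row lasts 1/8 s, in which the tool goes at most 62.5 mm and 10.7 degrees, less where a joint would pass 70% of its speed; a pose out of reach is approached as far as the arm can. A call is refused whole if a number of a shift passes 62.5 or a number of a turn 1, either way. A call with a gripper value outside its range is refused whole. OPENING is the opening, from 0 (shut) to 1 (fully open), set as the call begins (- or left out, the last holds). The fingers move at their own pace and stop on an object; FORCE is the grip in N (left out, the last holds). Time passes only in rows, so rows that do not move let the fingers close. It gives the time, the measured TCP pose, the force, the opening and the grip force at its end, in the units of the state.
- sense(): the state, without advancing time (a new reading comes with each control period).
- snapshot(name): name is "scene" or "top" or "wrist"; returns the picture (480x640x3 uint8, red, green, blue); there is no depth.
- get_calibration(name): a dict with "fx", "fy", "cx", "cy" (pixels), "dist_coeffs" ([k1, k2, p1, p2, k3] as OpenCV has them; the pictures are not rectified), "world_to_cam" (4x4, takes a point from world to camera coordinates). Camera axes: x right, y down, z forward; pixel columns grow to the right and rows downward; lengths in m; the calibration is good to about 2 mm. A picture is of the moment at which its call begins: read the wrist's pose just before it. get_calibration takes no time and is no camera call; for the wrist camera it gives the pose at the moment of the call.
- sign_off(): hands the job in; it is judged then, once.
The state is a dict: "t": time; "q": joint angles; "qd": joint speeds; "tau": joint torques, N m; "tcp_pos": TCP position; "tool_rot": TCP orientation; "force": force on the tool from outside, world axes, zero at the start; "ft_torque": the same for the moment, N m; "finger_gap": opening from 0.0 (shut) to 1.0 (fully open); "gripper_force": force on a finger pad.
Only numpy, scipy, OpenCV 4.12 (cv2) and the standard library are available. Lean on these libraries where they do the work, as an engineer would, in place of code of your own. Each camera call takes 0.05 s, during which the arm holds its last target. There are 200 camera calls.

## Task

Open the filter compartment of the low air-intake unit on the lab bench: press its snap tab down until it is fully in, then push the released filter cover by its rib along the runners, off its seat and over the tab, until the filter well is completely uncovered. Only press and push: never lift or tip the cover, which must end lying flat on its runners, and leave everything else on the bench where it stands.

Things in the scene. Friction and masses are not known exactly. Their poses are not given: they have to be found in the camera images.
- unit: Air-intake unit: low cream housing fixed to the bench. Origin on the bench under the middle of its lane, x the way the cover slides off, y across to the left, z up. The lane spans x -145 to +90, y -60 to +60 mm: cover over the filter well, then snap tab, parking deck, end stop. Beside it (y 60 to 150, top z 48, knob 62) is a control side with a display. Only tab and cover move.
- well (a point): Centre of the mouth of the filter well, at x -82, z 55 mm of the unit, under the cover at the start. The well is 80 mm (x) by 60 mm (y), with a pleated white filter in it.
- deck (a point): Centre of the parking deck beyond the tab (x +36, z 55 mm of the unit). Two steel runners (top z 59, |y| 32 to 40 mm) run along the whole lane and carry the cover; side guides (inner faces |y| 43.5 mm, top z 66) lead it with 1.5 mm play a side.
- end_stop (a point): Middle of the upper edge of the fixed end stop's near face (x +70, z 70 mm of the unit); it stops the cover's leading edge.
- tab_top (a point): Centre of the upper face of the snap tab: a grey ridged block 34 mm (x) by 38 mm (y), at x -14 mm of the unit, 3 mm beyond the cover's leading edge. It stands out of the deck and blocks the cover; fully out, its face is 2 mm above the cover's plate.
- tab (a joint): Travel of the snap tab, m: 0 fully out (face at z 69 mm), grows as it is pressed straight down, 0.013 fully in at its hard stop (face at z 56, 3 mm below the cover's underside). Needs about 5 N and stays where it is left (no return spring). The cover passes over it from about 0.0105 on.
- cover_rib (a point): Middle of the top of the filter cover's cross rib, z 85 mm; axes as the unit's. The rib is 12 mm (x) by 56 mm (y), 18 mm high, upright in the middle of the cover's plate. Seated it is at x -82 mm of the unit, at the end stop at x +22; the well is completely uncovered from x +6 on.
- cover: Filter cover: a loose grey plastic plate with dark slots, 96 mm (x) by 84 mm (y) by 8 mm (underside z 59, top z 67 mm), 0.1 to 0.25 kg, slides with friction of a few N at most. Origin at the centre of its underside, 26 mm below the rib's top; axes as the unit's.
- beaker_mid (a point): small glass beaker, 54 mm wide, 65 mm tall, standing beside the unit; the point is its centre, half-way up. Bystander.
- weighing_jar_mid (a point): small glass weighing jar with lid, 38 mm wide, 50 mm tall, standing beside the unit; the point is its centre, half-way up. Bystander.
- stopper_mid (a point): black rubber stopper, a cone 32 mm wide at the top, 28 mm tall, standing beside the unit; the point is its centre, half-way up. Bystander.
- reagent_mid (a point): white reagent bottle with a red cap, 64 mm wide, 150 mm tall; the point is its centre, half-way up. Bystander.
- dish_mid (a point): shallow glass dish, 90 mm wide, 16 mm tall; the point is its centre, half-way up. Bystander.
- jar_mid (a point): amber glass jar with a black cap, 60 mm wide, 80 mm tall; the point is its centre, half-way up. Bystander.
- spatula: steel spatula 170 mm long lying on the bench along its x axis; origin under its middle. Bystander.
Things that resemble listed ones, but are neither listed nor needed, are in the scene too. Of the things like the cover, leave any that is red; of the rest the smaller one is meant.

How it is judged:
On the way, in this order (a step that is already met when the one before it is completed fails the run):
1. the snap tab is pressed in while the cover still lies in its seat (value of joint tab above 0.0105 m and x of cover_rib in the frame of unit below -0.072 m and z of cover_rib in the frame of unit between 0.08 and 0.089 m and angle between cover_rib's own z axis and vertical below 0.06 rad), for 0.1 s.
2. the cover has been pushed off its seat, over the tab, and the well is uncovered (x of cover_rib in the frame of unit above 0.004 m and z of cover_rib in the frame of unit between 0.08 and 0.089 m and angle between cover_rib's own z axis and vertical below 0.06 rad), for 0.2 s.
At the end, for the whole second after the job is handed in: The cover lies flat and at rest on its runners (rib top within about 5 mm of 85 mm height, tilt under 0.06 rad), between its guides (within 6 mm), with its rib between x +4 and +28 mm of the unit, so that the filter well is completely uncovered; the tab is in (over 9.5 mm) (all of step 2 and x of cover_rib in the frame of unit below 0.028 m and y of cover_rib in the frame of unit between -0.006 and 0.006 m and value of joint tab above 0.0095 m and linear speed of cover below 0.01 m/s); the robot touches nothing.
It fails at once if the cover is lifted (more than 8 mm) or tipped (over 0.15 rad) (z of cover_rib in the frame of unit above 0.093 m or angle between cover_rib's own z axis and vertical above 0.15 rad).
It fails at once if a bystander is moved by more than 25 mm or tipped over (distance of any of beaker_mid, weighing_jar_mid, stopper_mid, reagent_mid, dish_mid, jar_mid, spatula from where it was at the start of the episode above 0.025 m or angle between any of beaker_mid, weighing_jar_mid, stopper_mid, reagent_mid, dish_mid, jar_mid's own z axis and vertical above 0.5 rad).
It also fails if it takes over 35 s, if anything falls off the work surface, if the arm or the gripper's body presses on something with over 40 N, if the wrist force passes 120 N, or if a joint passes its speed limit or range.

## Working session

There is one attempt and no reset: what is moved stays moved. The work goes in short steps, Python scripts to look and compute and a shell command to move; the robot and the scene stay as the last step left them, time stands still between calls to the robot, and variables do not carry over. Pictures are saved under pics/ and viewed, at most 10 in all, crops included, and the job is handed in when it is done.

```bash
mkdir -p pics
python3 - <<'E'
from station import *
import cv2
for n in ("scene","top"):
    cv2.imwrite(f"pics/{n}0.png",snapshot(n)[:,:,::-1])
    c=get_calibration(n);print(n,c)
s=sense();print(s['t'],s['tcp_pos'],s['tool_rot'],s['force'])
E
```

```text
scene {'fx': 616.4179025462215, 'fy': 616.4179025462215, 'cx': 312.2407839416245, 'cy': 247.15350496351738, 'dist_coeffs': array([-0.11493928,  0.        ,  0.        ,  0.        ,  0.        ]), 'world_to_cam': array([[-0.62433699,  0.78114518, -0.00394085,  0.30720939],
       [ 0.46246836,  0.36555664, -0.80776937, -0.16512658],
       [-0.62954454, -0.50614282, -0.58948547,  1.72650158],
       [ 0.        ,  0.        ,  0.        ,  1.        ]])}
top {'fx': 521.9860289431764, 'fy': 521.9860289431764, 'cx': 325.4003057984763, 'cy': 246.78496221166753, 'dist_coeffs': array([-0.02046544,  0.        ,  0.        ,  0.        ,  0.        ]), 'world_to_cam': array([[ 0.00653733, -0.99975941, -0.02093744,  0.00699924],
       [-0.9963243 , -0.00472363, -0.08553112,  0.50479325],
       [ 0.08541164,  0.02141962, -0.99611548,  1.37198529],
       [ 0.        ,  0.        ,  0.        ,  1.        ]])}
0.1 [ 0.14057245 -0.60867497  0.40385066] [ 9.93573269e-01  1.13186875e-01  6.17937602e-05 -9.41125538e-04] [ 0.58333438 -0.2513373   1.01906825]
```

View pics/scene0.png

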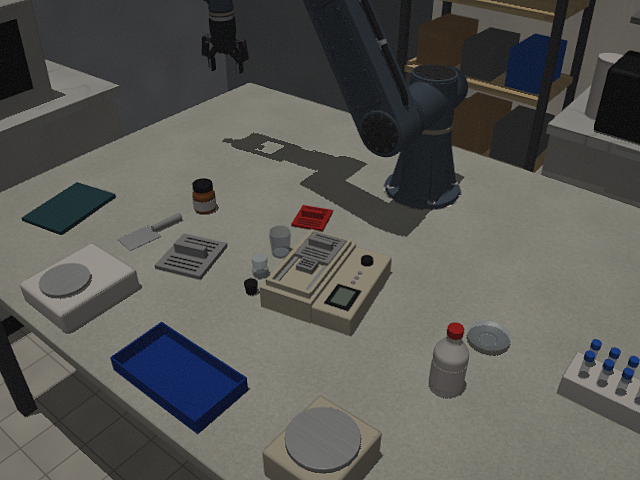

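View pics/top0.png

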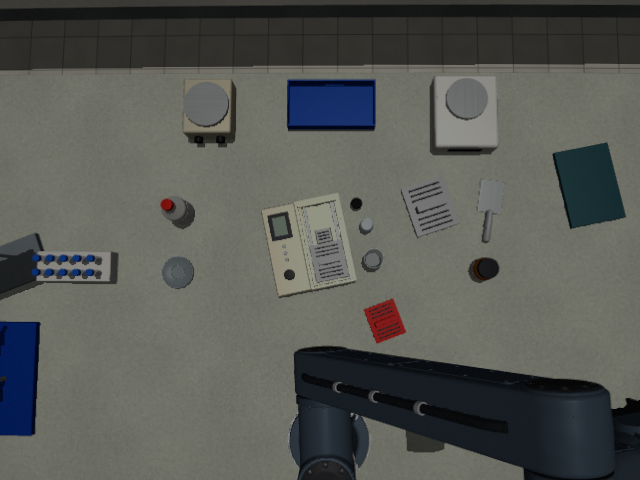

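The scene shows three cover-like things (top picture). There is a grey one in the unit at (328,262), a larger grey spare lying on the bench at (430,208), and a red one at (385,320). I choose the one in the unit. The beaker (372,260), weighing jar (366,226) and stopper (356,203) stand close on its right-hand side.

```bash
cat > h.py <<'E'
import numpy as np,cv2
from station import *
def ray(n,px,z,c=None):
    c=c or get_calibration(n)
    K=np.array([[c['fx'],0,c['cx']],[0,c['fy'],c['cy']],[0,0,1]])
    u=cv2.undistortPoints(np.array(px,float).reshape(-1,1,2),K,np.array(c['dist_coeffs'])).reshape(-1,2)
    W=np.array(c['world_to_cam']);R,t=W[:3,:3],W[:3,3]
    o=-R.T@t; d=np.c_[u,np.ones(len(u))]@R
    return o+d*((z-o[2])/d[:,2])[:,None]
def proj(n,P,c=None):
    c=c or get_calibration(n)
    K=np.array([[c['fx'],0,c['cx']],[0,c['fy'],c['cy']],[0,0,1]])
    W=np.array(c['world_to_cam'])
    return cv2.projectPoints(np.array(P,float).reshape(-1,1,3),cv2.Rodrigues(W[:3,:3])[0],W[:3,3],K,np.array(c['dist_coeffs']))[0].reshape(-1,2)
E
python3 - <<'E'
import cv2
a=cv2.imread('pics/top0.png')[185:305,250:400]
cv2.imwrite('pics/topc.png',cv2.resize(a,None,fx=5,fy=5,interpolation=cv2.INTER_CUBIC))
E
```

```text
(no output)
```

View pics/topc.png

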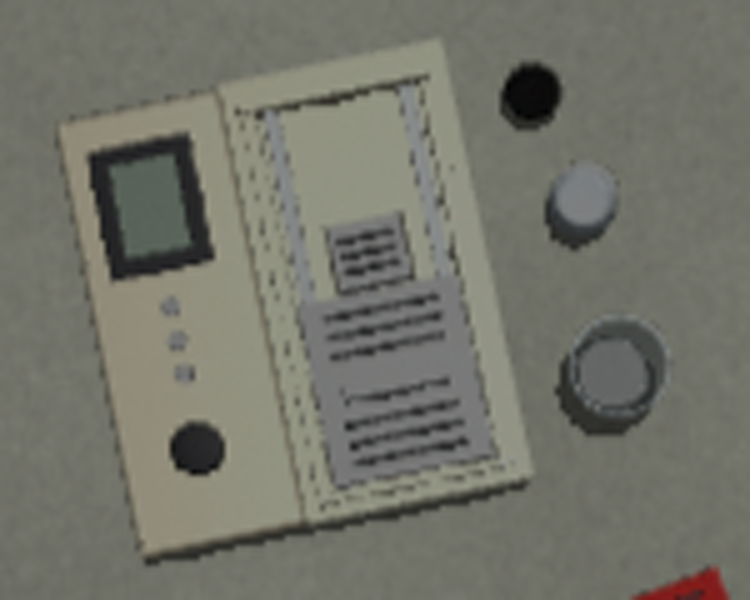

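The crop shows the tab (crop corners (323,228), (402,212), (412,277), (337,293)) and the seated cover ((302,305), (457,277), (493,460), (335,487)), with the control side on the left.

Run:
```python
from h import *
f=lambda p:np.array(p)/5+[250-.4,185-.4]
T=ray('top',f([(323,228),(402,212),(412,277),(337,293)]),.069)
C=ray('top',f([(302,305),(457,277),(493,460),(335,487)]),.067)
for Q in (T,C):
    m=Q.mean(0);x=(Q[0]+Q[1]-Q[2]-Q[3])/2;y=(Q[0]+Q[3]-Q[1]-Q[2])/2
    print(m,np.linalg.norm(x),np.linalg.norm(y),np.degrees(np.arctan2(x[1],x[0])),np.degrees(np.arctan2(-y[0],y[1])))
d=T.mean(0)-C.mean(0);print(d,np.linalg.norm(d[:2]),np.degrees(np.arctan2(d[1],d[0])))
print(ray('top',[(372,262),(366,228),(356,204)],.05))
```

```text
[0.5309907  0.01446145 0.069     ] 0.03436543319595919 0.04064876357517653 10.795993208295451 12.049171865484906
[ 0.46415957 -0.00048102  0.067     ] 0.09584982559148714 0.08188220479277224 11.031324829932668 10.285649779330734
[0.06683113 0.01494246 0.002     ] 0.0684812174860408 12.603212669297
[[ 0.4631207  -0.11242139  0.05      ]
 [ 0.55221587 -0.09682227  0.05      ]
 [ 0.61569642 -0.07055889  0.05      ]]
```

```bash
python3 -m jog '{"linear":[[20,35,0],[32,50,0],[32,50,0],[32,50,0],[32,50,0],[32,50,0],[32,50,0],[32,50,0],[32,50,0],[32,50,0],[32,50,0],[32,50,0]],"turn":[-0.4,0,0,0,0,0,0,0,0,0,0,0]}' 0
python3 -m jog '{"linear":[[15,20,-10],[13,15,-10],[0,0,0],[0,0,0]],"turn":[0,0,0,0]}'
python3 - <<'E'
from h import *
s=sense();print(s['t'],s['tcp_pos'],s['tool_rot'],s['force'],s['finger_gap'])
c=get_calibration('wrist');i=snapshot('wrist')
import pickle;pickle.dump((c,i),open('w1.pkl','wb'))
cv2.imwrite('pics/w1.png',i[:,:,::-1])
o=np.array([.5447,.0151]);a=np.radians(11);ux=np.array([np.cos(a),np.sin(a)])
print(proj('wrist',[[*(o-.014*ux),.069],[*(o-.082*ux),.085]],c))
E
```

```text
t: 1.6
tcp_pos: [0.5133, -0.0221, 0.4045]
tool_rot: [0.995, 0.096, -0.0, 0.0]
force: [1.0, -0.2, 0.8]
finger_gap: 0.002
gripper_force: 0.0
t: 2.1
tcp_pos: [0.5402, 0.0102, 0.3845]
tool_rot: [0.995, 0.095, -0.001, 0.0]
force: [-0.6, -0.6, 0.1]
finger_gap: -0.001
gripper_force: 0.0
2.1 [0.54016652 0.01024383 0.3845372 ] [ 9.95441702e-01  9.53702022e-02 -5.82541468e-04  5.81442445e-05] [-0.60264681 -0.63787659  0.10646629] -0.0007922658766923068
[[314.49785851 235.885912  ]
 [314.6723628  319.30354128]]
```

View pics/w1.png

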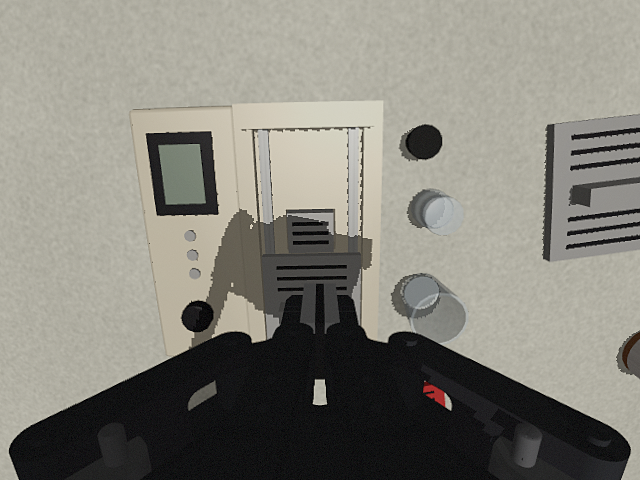

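The wrist picture shows the tab's top at about (311,230). The cover's leading edge runs from (262,254) to (360,254), and the end stop is at row 128. This is within 4 px of the prediction.

Run:
```python
from h import *
import pickle
c,i=pickle.load(open('w1.pkl','rb'))
P=ray('w',[(262,254),(360,254)],.067,c);m=P.mean(0);d=P[0]-P[1]
yaw=np.arctan2(-d[0],d[1]);print(P,np.linalg.norm(d),np.degrees(yaw))
S=ray('w',[(241,128),(374,127)],.070,c);d=S[0]-S[1];print(S.mean(0),np.linalg.norm(d),np.degrees(np.arctan2(-d[0],d[1])))
T=ray('w',[(287,209),(334,209)],.069,c);print(T.mean(0),np.linalg.norm(T[0]-T[1]))
for a in (np.radians(11.3),):
  ux=np.array([np.cos(a),np.sin(a)])
  for q,x in ((m,-.034),(S.mean(0),.070),(T.mean(0),.003)): print('origin',q[:2]-x*ux)
  d=S.mean(0)-m;print(np.linalg.norm(d[:2]),np.degrees(np.arctan2(d[1],d[0])))
```

```text
[[ 0.5064402   0.05299706  0.067     ]
 [ 0.52214159 -0.02833604  0.067     ]] 0.08283481992529988 10.926557281839731
[0.61444585 0.03372339 0.07      ] 0.10161324673362375 11.273912507653465
[0.5524926  0.01980245 0.069     ] 0.038060934042931815
origin [0.54763179 0.01899268]
origin [0.54580283 0.02000716]
origin [0.54955076 0.01921461]
0.1024142119432278 12.057069385057646
```

```bash
python3 -m jog '{"linear":[[-6,5,-20],[0,0,-40],[0,0,-40],[0,0,-15],[0,0,-10],[0,0,-5],[0,0,-5],[0,0,-4],[0,0,-3],[0,0,-3],[0,0,0]],"turn":[0,0,0,0,0,0,0,0,0,0,0]}'
```

```text
t: 3.52
tcp_pos: [0.5346, 0.0161, 0.2397]
tool_rot: [0.995, 0.096, 0.0, 0.0]
force: [-0.8, 0.1, -0.1]
finger_gap: -0.004
gripper_force: 0.0
```

```bash
python3 -m jog '{"linear":[[0,0,-3],[0,0,-3],[0,0,-2],[0,0,-2],[0,0,0]],"turn":[0,0,0,0,0]}'; python3 -m jog '{"linear":[[0,0,-1],[0,0,-1],[0,0,0]],"turn":[0,0,0]}'
```

```text
t: 4.15
tcp_pos: [0.5346, 0.016, 0.2298]
tool_rot: [0.995, 0.096, 0.0, 0.0]
force: [-0.4, -0.2, 3.2]
finger_gap: -0.001
gripper_force: 1.5
t: 4.53
tcp_pos: [0.5345, 0.0161, 0.2293]
tool_rot: [0.995, 0.096, 0.0, 0.0]
force: [-2.4, 0.8, 15.4]
finger_gap: -0.004
gripper_force: 7.7
```

```bash
python3 -m jog '{"linear":[[0,0,15],[0,0,30],[-20,-4,10],[-30,-6,0],[-30,-6,0],[-18,-4,0],[0,0,0]],"turn":[0,0,0,0,0,0,0]}'
python3 - <<'E'
from h import *
s=sense();print(s['tcp_pos'],s['force'])
c=get_calibration('wrist');i=snapshot('wrist')
cv2.imwrite('pics/w2.png',i[:,:,::-1])
E
```

```text
t: 5.4
tcp_pos: [0.4355, -0.004, 0.2828]
tool_rot: [0.995, 0.095, -0.001, -0.0]
force: [0.5, 0.5, -0.4]
finger_gap: -0.004
gripper_force: 0.0
[ 0.43552968 -0.00398961  0.282814  ] [ 0.46981792  0.52759995 -0.39832653]
```

View pics/w2.png

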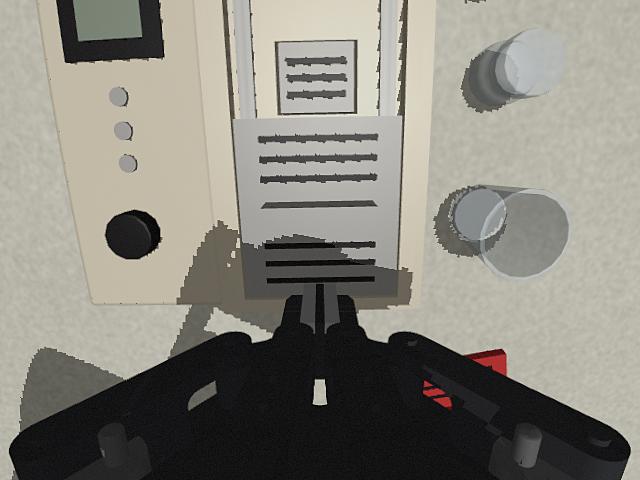

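The tab is flush with the deck, its leading edge at row ~112. The rib's front edge is at row ~204, and the fingers, at (320,290), are behind it and centred on it.

```bash
python3 -m jog '{"linear":[[0,0,-15],[0,0,-13],[0,0,-7],[0,0,-4],[0,0,0]],"turn":[0,0,0,0,0]}'; python3 -m jog '{"linear":[[3.9,0.8,0],[3.9,0.8,0],[3.9,0.8,0],[3.9,0.8,0],[3.9,0.8,0],[0,0,0]],"turn":[0,0,0,0,0,0]}'
```

```text
t: 6.08
tcp_pos: [0.4367, -0.0039, 0.2434]
tool_rot: [0.995, 0.096, -0.0, -0.0]
force: [-0.3, 0.6, 0.4]
finger_gap: 0.001
gripper_force: 0.0
t: 6.82
tcp_pos: [0.4565, 0.0001, 0.2437]
tool_rot: [0.995, 0.096, 0.0, 0.0]
force: [0.1, 0.5, -0.4]
finger_gap: -0.004
gripper_force: 0.0
```

```bash
python3 -m jog '{"linear":[[4,0.8,0],[5.9,1.2,0],[5.9,1.2,0],[5.9,1.2,0],[5.9,1.2,0],[5.9,1.2,0],[5.9,1.2,0],[5.9,1.2,0],[5.9,1.2,0],[5.9,1.2,0],[5,1,0],[3,0.6,0]],"turn":[0,0,0,0,0,0,0,0,0,0,0,0]}'
python3 - <<'E'
from h import *
cv2.imwrite('pics/w3.png',snapshot('wrist')[:,:,::-1])
E
```

```text
t: 8.32
tcp_pos: [0.5215, 0.0133, 0.2437]
tool_rot: [0.995, 0.096, 0.0, 0.0]
force: [-1.5, 0.3, 1.1]
finger_gap: 0.002
gripper_force: 0.6
```

View pics/w3.png

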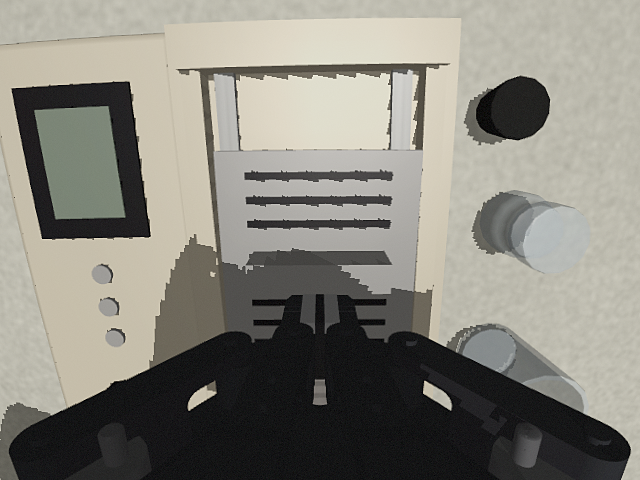

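The cover is sliding flat between its guides and over the tab. Its leading edge is at row 151 and the end-stop edge at row 68; I measure the remaining gap.

Run:
```python
from h import *
c=get_calibration('wrist')
a=ray('w',[(319,151)],.067,c)[0];b=ray('w',[(319,68)],.070,c)[0]
d=b-a;print(d,np.linalg.norm(d[:2]))
```

```text
[0.02970243 0.00575184 0.003     ] 0.030254225112488476
```

```bash
python3 -m jog '{"linear":[[3.9,0.8,0],[4.9,1,0],[4.9,1,0],[4.9,1,0],[3,0.6,0],[1.5,0.3,0],[0,0,0],[0,0,0]],"turn":[0,0,0,0,0,0,0,0]}'; python3 -m jog '{"linear":[[-6,-1.2,0],[-12,-2.4,0],[-12,-2.4,0],[0,0,15],[0,0,40],[0,0,50],[-10,0,30],[0,0,0],[0,0,0]],"turn":[0,0,0,0,0,0,0,0,0]}'
python3 - <<'E'
from h import *
cv2.imwrite('pics/w4.png',snapshot('wrist')[:,:,::-1])
E
```

```text
t: 9.38
tcp_pos: [0.5444, 0.0179, 0.2438]
tool_rot: [0.995, 0.096, 0.0, 0.0]
force: [-0.1, 0.3, 0.1]
finger_gap: 0.001
gripper_force: 0.0
t: 10.5
tcp_pos: [0.5041, 0.012, 0.3788]
tool_rot: [0.995, 0.096, 0.0, 0.0]
force: [-0.5, 0.9, -0.8]
finger_gap: -0.003
gripper_force: 0.0
```

View pics/w4.png

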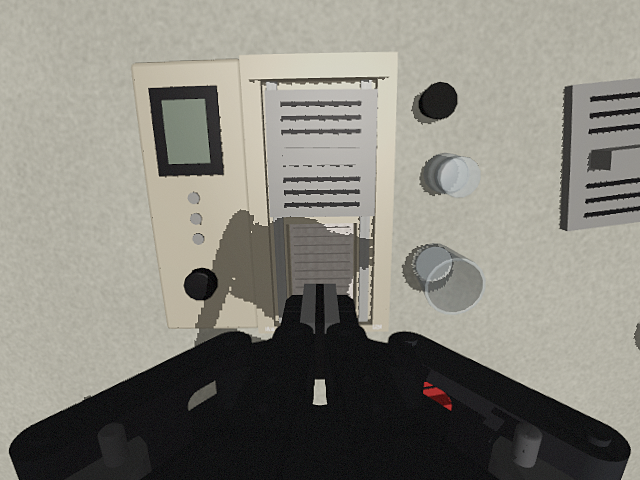

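The cover lies flat, with its edge at row 89 about 7 mm short of the end stop at row 79. The filter well below row 222 is fully open, the bystanders stand in place, and the arm is clear.

Run:
```python
from h import *
c=get_calibration('wrist')
print(np.linalg.norm(ray('w',[(322,89)],.067,c)[0]-ray('w',[(322,79)],.070,c)[0]))
print(sign_off())
```

```text
0.007119038192196179
the job is handed in; nothing more can be done
None
```

The job is handed in, with no verdict returned: the tab was pressed to its hard stop, and the cover lies flat with its rib at about x +15 mm, leaving the filter well fully uncovered.

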